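Back off the ratchet clamp on the glued red gift carton

TASK

Two small ratchet clamps on the packing desk hold cartons while their glue sets. The red carton is done: lift the orange-knobbed pawl of its clamp off the ratchet wheel and hold it up until the sprung jaw has run all the way back, then put the pawl back down on the wheel and let go. Leave the red carton standing in its place, and leave the clamp on the brown carton tight.

Things in the scene. Friction and masses are not known exactly. Their poses are not given: they have to be found in the camera images.
- red_knob (a point): Centre of the orange 24 mm ball at the free end of the yellow pawl arm (10 mm wide) of the red carton's clamp, about 115 mm up; all else near it is 9 mm or more lower. Axes, pawl down: z up, x along the pawl's hinge axis, y the way the jaw opens. The hinge lies 110 mm in +y and 31 mm below the ball, so a lifted ball also moves a little to +y. The other clamp's knob looks the same.
- red_jaw (a joint): Blue jaw of the red carton's clamp: 0 m clamped, 0.040 m fully back (end stop). A spring and damper run it back at about 25 mm/s while the pawl is clear of the steel ratchet wheel: ball raised 12 mm or more (45 at most). A spring presses the pawl down, 2 to 3 N at the ball; let go early, it catches the wheel again and stops the jaw.
- brown_jaw (a joint): The same jaw of the identical clamp that holds the brown carton: 0 m clamped. It must stay clamped.
- red_carton (a point): Centre of the loose red carton (110 x 79 x 60 mm, yellow tape band, 0.25 kg) standing on the clamp's 15 mm thick base between fixed fence and jaw: in the clamp's axes 95 mm from the red knob in -y, 26 mm in -x and 70 mm below it.

How it is judged:
By the outcome, as a careful person would: the job done as asked, in the order asked, and still so for the second after the job is handed in, with the robot touching nothing.
It also fails if it takes over 32 s, if anything falls off the work surface, if the arm or the gripper's body presses on something with over 40 N, if the wrist force passes 120 N, or if a joint passes its speed limit or range.

ROBOT

A 6-joint arm with a two-finger parallel gripper is mounted at the origin on the work surface. World frame = base frame: x ahead of the robot, y to its left, z up, the work surface at z = 0. Lengths are in m, angles in rad, forces in N, time in s.
With the tool pointing down it reaches from about 0.3 to 0.875 m from the base axis. Payload 6.4 kg.
Tool frame: the origin (TCP) lies midway between the tips of the shut fingers; the grasp point (between the pads) lies 19 mm behind it (ctrl.pinch_z is the distance from the TCP to the grasp point, in m); z points along the fingers, y is the line along which they close (so a half turn about z gives the same grasp; the last joint's range is limited). The gripper opens to 85 mm and grips with 20 to 120 N. Pads are 22 mm wide; open, the fingers measure 114 mm over their backs; the gripper's body (76 mm by 85 mm) begins 54 mm behind the grasp point. The pads swing forward as they close: fully open they stand 13 mm farther back than shut.
Start: joints at [0.946, 0.181, 1.607, -0, 1.354, -0.206], TCP at [0.234, 0.525, 0.231] pointing down, gripper open.
Joint ranges: [-2.99, 2.99], [-0.89, 2.07], [0.3, 2.58], [-1.14, 4.28], [0, 2.63], [-3.12, 3.12]. Speed limits (rad/s): [2.57, 2.57, 3.01, 3.14, 3.14, 3.14].

INTERFACE

Orientations are given as a unit quaternion [w, x, y, z].
In Python, from bench import ctrl gives the robot as it stands.
- The arm moves only by the tool apply_moves, never from a script. Its argument "moves" is a list of rows, each an object with "jaw": the opening, from 0 (shut) to 1 (fully open); "offset": the shift along the tool's x, y, z in mm, a list of three; "rot": the turn, a rotation vector about the tool's x, y, z in degrees, a list of three. In form: [{"jaw": jaw, "offset": [dx, dy, dz], "rot": [ax, ay, az]}, ...]. A call has exactly 5 rows; each row shifts and turns the commanded pose from where the row before left it, along the tool's axes as they then stand; what a row does not reach is not made up. A row lasts 1/8 s, in which the tool goes at most 62.5 mm and 10.7 degrees, less where a joint would pass 70% of its speed; a pose out of reach is approached as far as the arm can. A call is refused whole if a number of a shift passes 62.5 or a number of a turn 10.7, either way. A call with a gripper value outside its range is refused whole. The fingers move at their own pace and stop on an object; the grip force is fixed at half the most. Time passes only in rows, so rows that do not move let the fingers close, or fill a call up. It gives the time, the measured TCP pose, the force, the opening and the grip force at its end, in the units of the state.
- ctrl.get_obs(): the state, without advancing time (a new reading comes with each control period).
- ctrl.camera(name): name is "side" or "top" or "wrist"; returns (picture, depth): 400x640x3 uint8, red, green, blue; 400x640 float32, m along the optical axis (not along the pixel's ray), 0 where there is no reading.
- ctrl.camera_params(name): a dict with "K" (3x3 intrinsics, pixels), "dist" ([k1, k2, p1, p2, k3] as OpenCV has them; the pictures are not rectified), "cam_to_world" (4x4, takes a point from camera to world coordinates); the wrist camera has in their place "mount" (4x4, takes a point from camera to tool coordinates, whose origin is the TCP and whose axes are the flange's). Camera axes: x right, y down, z forward; pixel columns grow to the right and rows downward; lengths in m; the calibration is good to about 2 mm. A picture is of the moment at which its call begins: read the wrist's pose just before it. camera_params takes no time and is no camera call.
- ctrl.hand_in(): hands the job in; it is judged then, once.
Trained networks look in the newest picture that a camera, given by its name, has taken for a name from the list of things; names that differ only in an ending like _2 or _b are one class to them, and where a whole thing is asked for, a point or a joint stands for the part that bears it (a point fixed in the world has none). Each returns a list of dicts, best first, with "score" (0 to 1); they miss things now and then, are a little off and sometimes report something else, mostly with a low value. They report only what shows in the picture. A call takes as long as a camera call.
- ctrl.outline_of(camera, target): "region" (400x640 bool, what is visible of it) and "position" ([column, row] in pixels, amid what is visible of it).
The state is a dict: "time_s": time; "q": joint angles; "dq": joint speeds; "joint_efforts": joint torques, N m; "eef_pos": TCP position; "eef_rot": TCP orientation; "wrist_force": force on the tool from outside, world axes, zero at the start; "torque": the same for the moment, N m; "opening": opening from 0.0 (shut) to 1.0 (fully open); "grasp_force": force on a finger pad.
Only numpy, scipy, OpenCV 4.12 (cv2) and the standard library are available. Lean on these libraries where they do the work, as an engineer would, in place of code of your own. Each camera call takes 0.05 s, during which the arm holds its last target. There are 200 camera calls.

## Working session

There is one attempt and no reset: what is moved stays moved. The work goes in short steps, Python scripts to look and compute and a tool call to move; the robot and the scene stay as the last step left them, time stands still between calls to the robot, and variables do not carry over. Pictures are saved under pics/ and viewed, at most 10 in all, crops included, and the job is handed in when it is done.

Besides the shell and the picture viewer there is one more tool, called after ">>>" by a JSON object that holds its "op" and its "data", one argument or row to a line. apply_moves: Moves the arm, as the interface text tells. Its arguments: {"type":"object","properties":{"moves":{"type":"array"}},"required":["moves"]}

```bash
mkdir -p pics; ls; cat > h.py <<'E'
import numpy as np, cv2
from bench import ctrl
from scipy.spatial.transform import Rotation as R
def pts(cam,mask,depth,T):
    p=ctrl.camera_params(cam); v,u=np.nonzero(mask&(depth>0))
    z=depth[v,u]; n=cv2.undistortPoints(np.c_[u,v].astype(np.float64)[:,None],p["K"],np.array(p["dist"]))[:,0]
    c=np.c_[n*z[:,None],z,np.ones(len(z))]
    return (c@np.array(T).T)[:,:3]
def tool(o):
    T=np.eye(4); q=o["eef_rot"]; T[:3,:3]=R.from_quat([q[1],q[2],q[3],q[0]]).as_matrix(); T[:3,3]=o["eef_pos"]; return T
E
python3 - <<'E'
from h import *
o=ctrl.get_obs(); print(o)
for c in ["top","side"]:
    im,d=ctrl.camera(c); cv2.imwrite(f"pics/{c}0.png",im[:,:,::-1]); T=ctrl.camera_params(c)["cam_to_world"]
    for n in ["red_knob","red_carton","red_jaw"]:
        for r in ctrl.outline_of(c,n):
            P=pts(c,r["region"],d,T); print(c,n,r["score"],r["position"],r["region"].sum(),np.median(P,0).round(3) if len(P) else None)
E
```

```text
pics
{'time_s': 0.0, 'q': array([ 9.45705367e-01,  1.81520274e-01,  1.60800675e+00, -5.01752489e-06,
        1.35380649e+00, -2.06298654e-01]), 'dq': array([ 6.95480030e-04, -1.44019463e-04, -4.49412664e-04,  4.14721931e-06,
        1.35485318e-03,  7.53465165e-04]), 'joint_efforts': array([-2.72752979e-03, -4.44898117e+01, -3.51309335e+01, -5.59261316e-04,
        9.63793223e-03, -1.24305822e-05]), 'eef_pos': array([0.23348239, 0.52485787, 0.23039644]), 'eef_rot': array([-3.49260909e-04,  2.07868672e-01,  9.78156356e-01, -7.97289350e-04]), 'wrist_force': array([-0.02351309,  0.35214049,  0.15912001]), 'torque': array([ 0.02276657,  0.01371975, -0.05851969]), 'grasp_force': 0.0, 'opening': 0.9961603407959551}
top red_knob 0.77 [372.9, 226.0] 495 [ 0.498 -0.138  0.106]
top red_carton 0.62 [439.8, 224.8] 2370 [ 0.501 -0.277  0.075]
top red_jaw 0.88 [412.1, 237.5] 913 [ 0.484 -0.223  0.051]
side red_knob 0.72 [338.0, 229.9] 436 [ 0.496 -0.141  0.105]
side red_carton 0.69 [380.2, 281.9] 2404 [ 0.475 -0.286  0.073]
side red_jaw 0.61 [352.0, 270.6] 668 [ 0.478 -0.226  0.047]
```

View pics/top0.png

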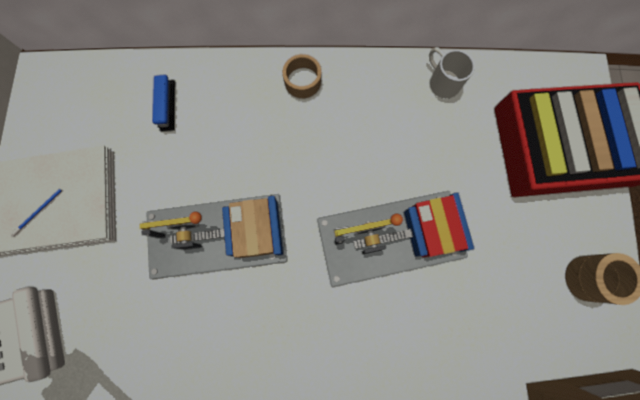

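View pics/side0.png

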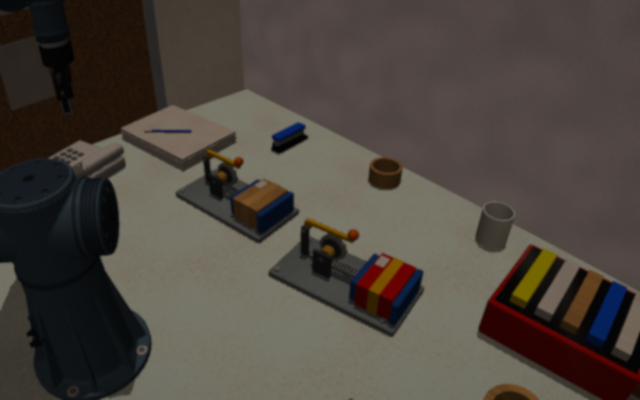

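The red clamp is the right one: its ball is at (397,220) in the top view and (353,235) in the side view. The network's knob position falls between the two clamps, so I'll segment the ball by colour.

```bash
cat >> h.py <<'E'
def seg(im,lo,hi,box):
    h=cv2.cvtColor(im,cv2.COLOR_RGB2HSV); m=cv2.inRange(h,lo,hi)>0
    b=np.zeros_like(m); b[box[1]:box[3],box[0]:box[2]]=1; return m&b
E
python3 - <<'E'
from h import *
from scipy.optimize import least_squares
rays=[]
for c,bx,bk in [("top",(385,208,410,232),(397,220)),("side",(343,224,364,246),(353,235))]:
    im,d=ctrl.camera(c); p=ctrl.camera_params(c); T=np.array(p["cam_to_world"])
    print(c,cv2.cvtColor(im,cv2.COLOR_RGB2HSV)[bk[1],bk[0]])
    m=seg(im,(2,150,60),(13,255,255),bx); v,u=np.nonzero(m); P=pts(c,m,d,T)
    print(m.sum(),u.mean(),v.mean(),u.min(),u.max(),v.min(),v.max(),np.median(P,0).round(4))
    s=least_squares(lambda k:np.linalg.norm(P-k,axis=1)-.012,np.median(P,0)-[0,0,.008],loss="soft_l1",f_scale=.002); print("fit",s.x.round(4))
    n=cv2.undistortPoints(np.array([[[u.mean(),v.mean()]]]),p["K"],np.array(p["dist"]))[0,0]
    r=T[:3,:3]@[n[0],n[1],1]; rays.append((T[:3,3],r/np.linalg.norm(r)))
    a=seg(im,(18,120,60),(34,255,255),(328,215,400,245) if c=="top" else (298,212,353,240)); A=pts(c,a,d,T)
    A=A[A[:,2]>.07]; mu=A.mean(0); w=np.linalg.svd(A-mu)[2][0] if len(A)<4000 else 0; w*=np.sign(w[1]); print("arm",len(A),mu.round(4),w.round(3),np.degrees(np.arctan2(-w[0],w[1])))
M=sum(np.eye(3)-np.outer(r,r) for _,r in rays); b=sum((np.eye(3)-np.outer(r,r))@o for o,r in rays)
print("tri",np.linalg.solve(M,b).round(4))
o=ctrl.get_obs(); print(tool(o).round(3), o["time_s"])
E
```

```text
top [ 14 166 161]
92 396.04347826086956 219.17391304347825 391 401 214 224 [ 0.507  -0.1796  0.124 ]
fit [ 0.5082 -0.1806  0.1148]
arm 378 [ 0.4891 -0.1251  0.0983] [-0.072  0.984  0.165] 4.185795389522596
side [ 10 255  99]
73 352.7808219178082 233.84931506849315 348 357 230 238 [ 0.5019 -0.1859  0.1218]
fit [ 0.5084 -0.1814  0.1152]
arm 227 [ 0.491  -0.1202  0.104 ] [-0.22   0.975 -0.01 ] 12.7259642925362
tri [ 0.508  -0.1811  0.1154]
[[-0.914  0.407 -0.     0.234]
 [ 0.407  0.914 -0.     0.525]
 [ 0.    -0.    -1.     0.231]
 [ 0.     0.     0.     1.   ]] 0.5
```

```bash
python3 - <<'E'
from h import *
im,d=ctrl.camera("top"); T=ctrl.camera_params("top")["cam_to_world"]
b=np.zeros(d.shape,bool); b[185:292,310:480]=1
P=pts("top",b,d,T)
for lo,hi in [(.010,.024),(.068,.084),(.01,.2)]:
    Q=P[(P[:,2]>lo)&(P[:,2]<hi)]; print(len(Q),cv2.minAreaRect((Q[:,:2]*1000).astype(np.float32)))
# yellow arm ends
a=seg(im,(18,120,60),(34,255,255),(328,215,408,245)); A=pts("top",a,d,T); A=A[(A[:,2]>.07)]
print(cv2.fitLine((A[:,:2]*1000).astype(np.float32),cv2.DIST_HUBER,0,.01,.01).ravel())
for y in np.arange(-.19,-.05,.02):
    s=A[abs(A[:,1]-y)<.01]; print(round(y,2),len(s),np.median(s,0).round(4) if len(s) else '')
E
```

```text
5611 ((484.0979919433594, -192.68649291992188), (151.138427734375, 299.64898681640625), 12.516215324401855)
3128 ((485.63555908203125, -202.27813720703125), (119.61380767822266, 267.1090393066406), 12.687928199768066)
10177 ((484.0979919433594, -192.68649291992188), (151.138427734375, 299.64898681640625), 12.516215324401855)
[ 1.8945016e-01 -9.8189032e-01  4.9217447e+02 -1.1918439e+02]
-0.19 0 
-0.17 35 [ 0.5041 -0.1662  0.1065]
-0.15 108 [ 0.4823 -0.1475  0.0764]
-0.13 88 [ 0.4939 -0.1339  0.1054]
-0.11 54 [ 0.4916 -0.1108  0.1059]
-0.09 51 [ 0.4876 -0.09    0.1059]
-0.07 39 [ 0.4837 -0.073   0.1054]
-0.05 0
```

>>> {"op": "apply_moves", "data": {
  "moves": [
    {"jaw": 1,"offset": [0,0,0],"rot": [0,0,10.7]},
    {"jaw": 1,"offset": [0,0,0],"rot": [0,0,10.7]},
    {"jaw": 1,"offset": [0,0,0],"rot": [0,0,10.7]},
    {"jaw": 1,"offset": [0,0,0],"rot": [0,0,10.7]},
    {"jaw": 1,"offset": [0,0,0],"rot": [0,0,10.7]}
  ]
}}

```text
time_s: 1.18
eef_pos: [0.2338, 0.5253, 0.2313]
eef_rot: [-0.0, 0.628, 0.778, -0.0]
wrist_force: [-0.2, -0.6, -1.0]
opening: 1.003
grasp_force: 0.0
```

>>> {"op": "apply_moves", "data": {
  "moves": [
    {"jaw": 1,"offset": [-50,8,0],"rot": [0,0,0]},
    {"jaw": 1,"offset": [-50,8,0],"rot": [0,0,0]},
    {"jaw": 1,"offset": [-50,8,0],"rot": [0,0,0]},
    {"jaw": 1,"offset": [-50,8,0],"rot": [0,0,0]},
    {"jaw": 1,"offset": [-50,8,0],"rot": [0,0,0]}
  ]
}}

```text
time_s: 1.8
eef_pos: [0.3274, 0.2885, 0.2316]
eef_rot: [0.0, 0.626, 0.78, 0.0]
wrist_force: [1.4, -1.4, -0.2]
opening: 1.002
grasp_force: 0.0
```

>>> {"op": "apply_moves", "data": {
  "moves": [
    {"jaw": 0.7,"offset": [-50,8,0],"rot": [0,0,0]},
    {"jaw": 0.7,"offset": [-50,8,0],"rot": [0,0,0]},
    {"jaw": 0.7,"offset": [-50,8,0],"rot": [0,0,0]},
    {"jaw": 0.7,"offset": [-50,8,0],"rot": [0,0,0]},
    {"jaw": 0.7,"offset": [-50,8,0],"rot": [0,0,0]}
  ]
}}

```text
time_s: 2.42
eef_pos: [0.4207, 0.0529, 0.2317]
eef_rot: [0.0, 0.626, 0.78, 0.0]
wrist_force: [1.0, 0.0, -0.1]
opening: 0.698
grasp_force: 0.0
```

>>> {"op": "apply_moves", "data": {
  "moves": [
    {"jaw": 0.7,"offset": [-50,7,10],"rot": [0,0,0]},
    {"jaw": 0.7,"offset": [-50,7,10],"rot": [0,0,0]},
    {"jaw": 0.7,"offset": [-50,7,10],"rot": [0,0,0]},
    {"jaw": 0.7,"offset": [-50,7,10],"rot": [0,0,0]},
    {"jaw": 0.7,"offset": [-46,7,10],"rot": [0,0,0]}
  ]
}}

```text
time_s: 3.05
eef_pos: [0.5081, -0.18, 0.1811]
eef_rot: [0.0, 0.626, 0.78, 0.0]
wrist_force: [0.6, -1.3, 0.3]
opening: 0.696
grasp_force: 0.0
```

```bash
python3 - <<'E'
from h import *
from scipy.optimize import least_squares
o=ctrl.get_obs(); W=tool(o); print(W.round(4))
for c in ["wrist","top"]:
    im,d=ctrl.camera(c); cv2.imwrite(f"pics/{c}1.png",im[:,:,::-1]); p=ctrl.camera_params(c)
    T=W@np.array(p["mount"]) if c=="wrist" else np.array(p["cam_to_world"])
    m=seg(im,(2,150,60),(14,255,255),(0,0,640,400)); P=pts(c,m,d,T)
    P=P[(P[:,2]>.1)&(P[:,2]<.135)&(np.linalg.norm(P[:,:2]-[.508,-.181],axis=1)<.04)]
    if len(P):
        s=least_squares(lambda k:np.linalg.norm(P-k,axis=1)-.012,np.median(P,0)-[0,0,.008],loss="soft_l1",f_scale=.002).x
        print(c,len(P),s.round(4),"in tool",((s-W[:3,3])@W[:3,:3]*1000).round(1))
E
```

```text
[[-2.159e-01  9.764e-01  5.000e-04  5.081e-01]
 [ 9.764e-01  2.159e-01 -3.000e-04 -1.800e-01]
 [-4.000e-04  4.000e-04 -1.000e+00  1.811e-01]
 [ 0.000e+00  0.000e+00  0.000e+00  1.000e+00]]
wrist 1012 [ 0.5081 -0.1813  0.1147] in tool [-1.3 -0.3 66.4]
```

View pics/wrist1.png

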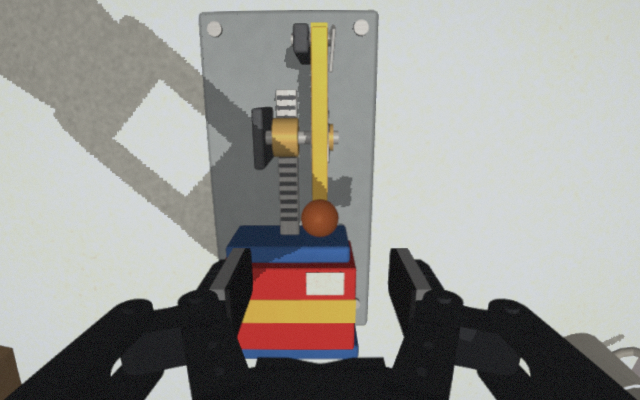

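The ball at (320,218) is centred between the fingers and the arm lines up with the tool's x axis. Next I descend and grip.

>>> {"op": "apply_moves", "data": {
  "moves": [
    {"jaw": 0.7,"offset": [-1,0,20],"rot": [0,0,0]},
    {"jaw": 0.7,"offset": [0,0,20],"rot": [0,0,0]},
    {"jaw": 0.7,"offset": [0,0,20],"rot": [0,0,0]},
    {"jaw": 0.7,"offset": [0,0,14],"rot": [0,0,0]},
    {"jaw": 0.7,"offset": [0,0,10],"rot": [0,0,0]}
  ]
}}

```text
time_s: 3.78
eef_pos: [0.5077, -0.1786, 0.0968]
eef_rot: [-0.0, 0.626, 0.78, 0.0]
wrist_force: [-0.5, 0.0, -0.1]
opening: 0.704
grasp_force: 0.0
```

>>> {"op": "apply_moves", "data": {
  "moves": [
    {"jaw": 0.4,"offset": [0,0,0],"rot": [0,0,0]},
    {"jaw": 0.3,"offset": [0,0,0],"rot": [0,0,0]},
    {"jaw": 0.2,"offset": [0,0,0],"rot": [0,0,0]},
    {"jaw": 0.2,"offset": [0,0,0],"rot": [0,0,0]},
    {"jaw": 0.2,"offset": [0,0,0],"rot": [0,0,0]}
  ]
}}

```text
time_s: 4.4
eef_pos: [0.5079, -0.1795, 0.098]
eef_rot: [0.0, 0.626, 0.78, -0.0]
wrist_force: [-4.6, -1.2, 6.3]
opening: 0.238
grasp_force: 58.6
```

>>> {"op": "apply_moves", "data": {
  "moves": [
    {"jaw": 0.2,"offset": [1.5,0,-5],"rot": [0,0,0]},
    {"jaw": 0.2,"offset": [1.8,0,-5],"rot": [0,0,0]},
    {"jaw": 0.2,"offset": [2,0,-5],"rot": [0,0,0]},
    {"jaw": 0.2,"offset": [2.4,0,-5],"rot": [0,0,0]},
    {"jaw": 0.2,"offset": [2.2,0,-4],"rot": [0,0,0]}
  ]
}}

```text
time_s: 5.03
eef_pos: [0.5052, -0.1685, 0.121]
eef_rot: [-0.001, 0.626, 0.78, 0.0]
wrist_force: [-4.0, 4.8, -7.2]
opening: 0.241
grasp_force: 58.6
```

```bash
cat > look.py <<'E'
from h import *
import sys
n=sys.argv[1]; o=ctrl.get_obs(); W=tool(o)
print(o["time_s"],W[:3,3].round(4),o["wrist_force"].round(1),o["opening"].round(3),o["grasp_force"])
ims=[]
for c in ["wrist","side"]:
    im,d=ctrl.camera(c); ims.append(im[:,:,::-1])
    T=W@np.array(ctrl.camera_params(c)["mount"]) if c=="wrist" else np.array(ctrl.camera_params(c)["cam_to_world"])
    P=pts(c,seg(im,(2,150,60),(14,255,255),(0,0,640,400)),d,T); P=P[(P[:,2]>.09)&(P[:,2]<.165)&(np.linalg.norm(P[:,:2]-[.508,-.181],axis=1)<.04)]
    if len(P)>5: print(c,"orange",len(P),"top z",np.percentile(P[:,2],95).round(4),np.median(P,0).round(4))
    B=pts(c,seg(im,(105,120,30),(125,255,255),(0,0,640,400)),d,T); B=B[(B[:,2]>.02)&(np.linalg.norm(B[:,:2]-[.49,-.24],axis=1)<.13)]
    e=(B[:,:2]-[.508,-.181])@[-.21,.978]; print(c,"blue along y hist",np.histogram(e*1000,np.arange(-180,60,10))[0])
cv2.imwrite(f"pics/l{n}.png",np.hstack([cv2.resize(ims[0],(400,250)),cv2.resize(ims[1][190:340,230:470],(400,250))]))
E
python3 look.py 1
```

```text
Traceback (most recent call last):
  File "look.py", line 4, in <module>
    print(o["time_s"],W[:3,3].round(4),o["wrist_force"].round(1),o["opening"].round(3),o["grasp_force"])
                                                                 ^^^^^^^^^^^^^^^^^^
AttributeError: 'float' object has no attribute 'round'
```

```bash
sed -i 's/o\["opening"\].round(3)/o["opening"]/' look.py; python3 look.py 1
```

```text
5.025 [ 0.5052 -0.1685  0.121 ] [-4.   4.8 -7.2] 0.2405096533811593 58.55278015136719
wrist orange 2528 top z 0.1479 [ 0.505  -0.1686  0.1444]
wrist blue along y hist [   0    0    0    0    0    0    0    0    0    0    0    0    0    1
 1779    0    0    0    0   23   24    0    0]
side orange 38 top z 0.1471 [ 0.5021 -0.1815  0.1412]
side blue along y hist [  0   0  77 310  75   0   0   0   0   0   0   0   0 186 165   0   0   0
   0   0   0   0   0]
```

View pics/l1.png

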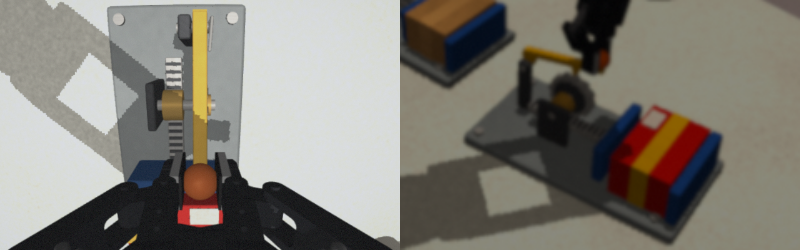

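The ball is held and raised (at (200,182) in the left panel). In the right panel a gap is opening between the blue jaw and the carton. I'll hold here while the jaw runs back.

>>> {"op": "apply_moves", "data": {
  "moves": [
    {"jaw": 0.2,"offset": [0,0,0],"rot": [0,0,0]},
    {"jaw": 0.2,"offset": [0,0,0],"rot": [0,0,0]},
    {"jaw": 0.2,"offset": [0,0,0],"rot": [0,0,0]},
    {"jaw": 0.2,"offset": [0,0,0],"rot": [0,0,0]},
    {"jaw": 0.2,"offset": [0,0,0],"rot": [0,0,0]}
  ]
}}

```text
time_s: 5.75
eef_pos: [0.5049, -0.1675, 0.1201]
eef_rot: [-0.002, 0.626, 0.78, 0.001]
wrist_force: [0.9, 5.4, -5.2]
opening: 0.239
grasp_force: 59.0
```

>>> {"op": "apply_moves", "data": {
  "moves": [
    {"jaw": 0.2,"offset": [0,0,0],"rot": [0,0,0]},
    {"jaw": 0.2,"offset": [0,0,0],"rot": [0,0,0]},
    {"jaw": 0.2,"offset": [0,0,0],"rot": [0,0,0]},
    {"jaw": 0.2,"offset": [0,0,0],"rot": [0,0,0]},
    {"jaw": 0.2,"offset": [0,0,0],"rot": [0,0,0]}
  ]
}}

```text
time_s: 6.38
eef_pos: [0.505, -0.1674, 0.1201]
eef_rot: [-0.002, 0.626, 0.78, 0.001]
wrist_force: [1.6, 5.7, -5.7]
opening: 0.244
grasp_force: 59.0
```

>>> {"op": "apply_moves", "data": {
  "moves": [
    {"jaw": 0.2,"offset": [0,0,0],"rot": [0,0,0]},
    {"jaw": 0.2,"offset": [0,0,0],"rot": [0,0,0]},
    {"jaw": 0.2,"offset": [0,0,0],"rot": [0,0,0]},
    {"jaw": 0.2,"offset": [0,0,0],"rot": [0,0,0]},
    {"jaw": 0.2,"offset": [0,0,0],"rot": [0,0,0]}
  ]
}}

```text
time_s: 7.0
eef_pos: [0.5049, -0.1675, 0.1201]
eef_rot: [-0.002, 0.626, 0.78, 0.001]
wrist_force: [0.7, 5.3, -6.1]
opening: 0.243
grasp_force: 59.0
```

```bash
python3 look.py 2
```

```text
7.0 [ 0.5049 -0.1675  0.1201] [ 0.7  5.3 -6.1] 0.24334229944195723 58.985740542411804
wrist orange 2463 top z 0.1457 [ 0.5053 -0.1696  0.1423]
wrist blue along y hist [   0    0    0    0    0    0    0    0    0    0    0    0    0    0
    0    0  441 3770  149   30   33    0    0]
side orange 39 top z 0.1456 [ 0.5021 -0.1818  0.1402]
side blue along y hist [  0   0  85 310  67   0   0   0   0   0   0   0   0   0   0   0 186 136
   0   0   0   0   0]
```

>>> {"op": "apply_moves", "data": {
  "moves": [
    {"jaw": 0.2,"offset": [0,0,0],"rot": [0,0,0]},
    {"jaw": 0.2,"offset": [0,0,0],"rot": [0,0,0]},
    {"jaw": 0.2,"offset": [0,0,0],"rot": [0,0,0]},
    {"jaw": 0.2,"offset": [0,0,0],"rot": [0,0,0]},
    {"jaw": 0.2,"offset": [0,0,0],"rot": [0,0,0]}
  ]
}}

```text
time_s: 7.72
eef_pos: [0.505, -0.1675, 0.1201]
eef_rot: [-0.002, 0.626, 0.78, 0.001]
wrist_force: [0.7, 4.8, -6.1]
opening: 0.243
grasp_force: 59.0
```

```bash
python3 look.py 3
```

```text
7.725 [ 0.505  -0.1675  0.1201] [ 0.7  4.8 -6.1] 0.24325754918607562 58.98579239845276
wrist orange 2454 top z 0.1457 [ 0.5052 -0.1697  0.1423]
wrist blue along y hist [   0    0    0    0    0    0    0    0    0    0    0    0    0    0
    0    0  439 3763  150   30   35    0    0]
side orange 40 top z 0.1453 [ 0.5017 -0.1819  0.1405]
side blue along y hist [  0   0  85 312  69   0   0   0   0   0   0   0   0   0   0   0 187 143
   0   0   0   0   0]
```

View pics/l3.png

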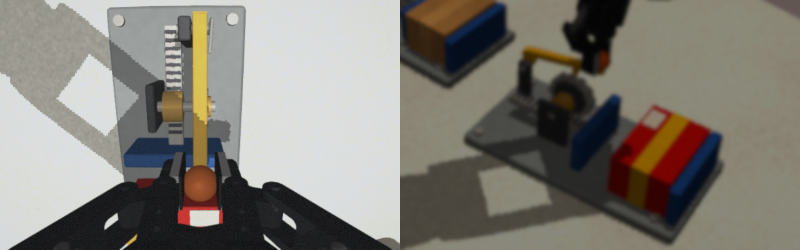

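The jaw's position didn't change between the last two looks, so it is at the end stop about 40 mm back, and the carton is standing. Now I lower the pawl along the reversed arc.

>>> {"op": "apply_moves", "data": {
  "moves": [
    {"jaw": 0.2,"offset": [-2.2,0,4],"rot": [0,0,0]},
    {"jaw": 0.2,"offset": [-2.4,0,5],"rot": [0,0,0]},
    {"jaw": 0.2,"offset": [-2,0,5],"rot": [0,0,0]},
    {"jaw": 0.2,"offset": [-1.8,0,5],"rot": [0,0,0]},
    {"jaw": 0.2,"offset": [-0.8,0,3],"rot": [0,0,0]}
  ]
}}

```text
time_s: 8.45
eef_pos: [0.5081, -0.1787, 0.0997]
eef_rot: [0.0, 0.626, 0.779, 0.0]
wrist_force: [-5.3, 3.2, 10.1]
opening: 0.241
grasp_force: 64.0
```

>>> {"op": "apply_moves", "data": {
  "moves": [
    {"jaw": 0.2,"offset": [-0.7,0,2],"rot": [0,0,0]},
    {"jaw": 0.2,"offset": [0,0,0],"rot": [0,0,0]},
    {"jaw": 0.2,"offset": [0,0,0],"rot": [0,0,0]},
    {"jaw": 0.2,"offset": [0,0,0],"rot": [0,0,0]},
    {"jaw": 0.2,"offset": [0,0,0],"rot": [0,0,0]}
  ]
}}

```text
time_s: 9.07
eef_pos: [0.5081, -0.1786, 0.0991]
eef_rot: [-0.0, 0.626, 0.78, 0.0]
wrist_force: [-6.9, 4.6, 12.9]
opening: 0.242
grasp_force: 64.6
```

```bash
python3 look.py 4
```

```text
9.075 [ 0.5081 -0.1786  0.0991] [-6.9  4.6 12.9] 0.2422515350531999 64.62796568870544
wrist orange 2514 top z 0.1255 [ 0.5072 -0.1771  0.1221]
wrist blue along y hist [   0    0    0    0    0    0    0    0    0    0    0    0    0    0
    0    0  546 5001  206   19    0    0    0]
side orange 19 top z 0.1239 [ 0.5055 -0.1916  0.119 ]
side blue along y hist [  0   0  91 306  75   0   0   0   0   0   0   0   0   0   0   0 199 138
   0   0   0   0   0]
```

The pawl is seated on the wheel, with reaction force showing at the wrist. Release and rise.

>>> {"op": "apply_moves", "data": {
  "moves": [
    {"jaw": 0.3,"offset": [0,0,0],"rot": [0,0,0]},
    {"jaw": 0.45,"offset": [0,0,0],"rot": [0,0,0]},
    {"jaw": 0.7,"offset": [0,0,0],"rot": [0,0,0]},
    {"jaw": 0.7,"offset": [0,0,0],"rot": [0,0,0]},
    {"jaw": 0.7,"offset": [0,0,0],"rot": [0,0,0]}
  ]
}}

```text
time_s: 9.8
eef_pos: [0.5078, -0.1791, 0.0972]
eef_rot: [-0.0, 0.626, 0.78, -0.0]
wrist_force: [1.0, 0.1, 0.3]
opening: 0.703
grasp_force: 0.0
```

>>> {"op": "apply_moves", "data": {
  "moves": [
    {"jaw": 0.7,"offset": [0,0,-10],"rot": [0,0,0]},
    {"jaw": 0.7,"offset": [0,0,-20],"rot": [0,0,0]},
    {"jaw": 0.7,"offset": [0,0,-30],"rot": [0,0,0]},
    {"jaw": 0.7,"offset": [0,0,-30],"rot": [0,0,0]},
    {"jaw": 0.7,"offset": [0,0,-30],"rot": [0,0,0]}
  ]
}}

```text
time_s: 10.42
eef_pos: [0.5079, -0.1791, 0.2191]
eef_rot: [0.0, 0.626, 0.78, 0.0]
wrist_force: [0.1, 0.5, 1.2]
opening: 0.698
grasp_force: 0.0
```

```bash
python3 look.py 5
```

```text
10.425 [ 0.5079 -0.1791  0.2191] [0.1 0.5 1.2] 0.6984912625389936 0.0
wrist orange 716 top z 0.1266 [ 0.5072 -0.1786  0.1237]
wrist blue along y hist [   0    0    0  747   92    0    0    0    0    0    0    0    0    0
    0    0  360 1626   74    0    0    0    0]
side orange 70 top z 0.1257 [ 0.501  -0.1855  0.1205]
side blue along y hist [  0   0  52 305  69   0   0   0   0   0   0   0   0   0   0   0 148 138
   0   0   0   0   0]
```

View pics/l5.png

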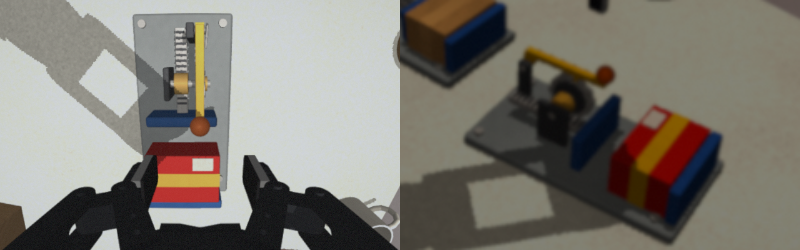

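The ball is down on the wheel at (200,126), the jaw is fully back, the red carton is in its place, and the robot is clear.

```bash
python3 -c "from bench import ctrl; print(ctrl.hand_in())"
```

```text
the job is handed in; nothing more can be done
None
```

The job is handed in at about 10.5 s: I held the red clamp's pawl up until the jaw had run back about 40 mm and stopped, then put it back on the wheel and let go; the red carton still stands in place, and I never touched the brown clamp.

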